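Find the free cover of the service duct and push it open

TASK

The service duct on the bench has four identical plywood covers; three are blocked from below and one is the working access hatch. With a fingertip press down near the back edge (the one away from you) of one cover after another until you find the one that rocks, so that its front edge comes up, then push that raised front edge up and over to the back until the hatch rests against its stop, leaning back past upright, and leave it open with your hand clear. Only press and push: do not pinch or lift anything, do not lean hard on the covers, and leave the other things where they are.

Things in the scene. Friction and masses are not known exactly. Their poses are not given: they have to be found in the camera images.
- duct: plywood service duct fixed on the bench, 200 (x) x 500 (y) x 75 mm high. Origin: centre of its underside; x points to its back, away from the robot, y to the left, z up. Flush top at 75 mm: four covers in a row (1 at y -141, 2 at -47, 3 at +47, 4 at +141 mm), fixed strips 24 mm wide before and behind them, boxed ends 62 mm long. Under the covers' back part it is clear to 45 mm below the top.
- cover1 (a joint): angle of cover 1, rad: 0 = shut, flush; grows as its back edge dips and its front edge rises; stop at 1.83 (105 degrees, leaning back past upright). Three covers, not always the same, are blocked from below and give under 2 mm. The free one takes about 2 to 5 N at the pressing spot, and its stiff pivot keeps it at the angle where it is left.
- back1 (a point): pressing spot on the top face of cover 1: mid-width, 18 mm in from its back edge, 32 mm behind its pivot; moves with the cover; x to its back edge, z out of its top. Covers: plywood, 150 (x) x 88 (y) x 9 mm, all alike, the pivot running across (along y) under the two screw heads, 50 mm from the back edge, 4.5 mm below the top face.
- front1 (a point): middle of the front edge of cover 1, on its top face, 100 mm in front of the pivot; moves with the cover; axes as at the pressing spot
- cover2 (a joint): angle of cover 2, rad: 0 = shut, flush; grows as its back edge dips and its front edge rises; stop at 1.83 (105 degrees, leaning back past upright). Three covers, not always the same, are blocked from below and give under 2 mm. The free one takes about 2 to 5 N at the pressing spot, and its stiff pivot keeps it at the angle where it is left.
- back2 (a point): pressing spot on the top face of cover 2: mid-width, 18 mm in from its back edge, 32 mm behind its pivot; moves with the cover; x to its back edge, z out of its top. Covers: plywood, 150 (x) x 88 (y) x 9 mm, all alike, the pivot running across (along y) under the two screw heads, 50 mm from the back edge, 4.5 mm below the top face.
- front2 (a point): middle of the front edge of cover 2, on its top face, 100 mm in front of the pivot; moves with the cover; axes as at the pressing spot
- cover3 (a joint): angle of cover 3, rad: 0 = shut, flush; grows as its back edge dips and its front edge rises; stop at 1.83 (105 degrees, leaning back past upright). Three covers, not always the same, are blocked from below and give under 2 mm. The free one takes about 2 to 5 N at the pressing spot, and its stiff pivot keeps it at the angle where it is left.
- back3 (a point): pressing spot on the top face of cover 3: mid-width, 18 mm in from its back edge, 32 mm behind its pivot; moves with the cover; x to its back edge, z out of its top. Covers: plywood, 150 (x) x 88 (y) x 9 mm, all alike, the pivot running across (along y) under the two screw heads, 50 mm from the back edge, 4.5 mm below the top face.
- front3 (a point): middle of the front edge of cover 3, on its top face, 100 mm in front of the pivot; moves with the cover; axes as at the pressing spot
- cover4 (a joint): angle of cover 4, rad: 0 = shut, flush; grows as its back edge dips and its front edge rises; stop at 1.83 (105 degrees, leaning back past upright). Three covers, not always the same, are blocked from below and give under 2 mm. The free one takes about 2 to 5 N at the pressing spot, and its stiff pivot keeps it at the angle where it is left.
- back4 (a point): pressing spot on the top face of cover 4: mid-width, 18 mm in from its back edge, 32 mm behind its pivot; moves with the cover; x to its back edge, z out of its top. Covers: plywood, 150 (x) x 88 (y) x 9 mm, all alike, the pivot running across (along y) under the two screw heads, 50 mm from the back edge, 4.5 mm below the top face.
- front4 (a point): middle of the front edge of cover 4, on its top face, 100 mm in front of the pivot; moves with the cover; axes as at the pressing spot
- knob: black rubber push-to-lock knob, 29 mm across, 26 mm tall, standing on one boxed end of the duct; a bystander. Origin: centre of its underside
- bracket: small steel angle bracket 46 x 22 x 26 mm, on the other boxed end of the duct; a bystander. Origin: centre of its underside
- level: aluminium spirit level 230 x 26 x 50 mm standing on its edge on the bench in front of the duct, roughly along it; a bystander. Origin: centre of its underside, x along it
- grip: tan rubber handle grip 115 mm long, 38 mm across its collar, lying on the bench to the left; a bystander. Origin: under its collar end, x along it
- jar: white screw-top jar 60 mm across, 65 mm tall, on the bench behind the duct; a bystander. Origin: centre of its underside
- castor: wheelchair castor wheel lying flat, 124 mm across, 34 mm tall, on the bench behind the duct; a bystander. Origin: centre of its underside
- wrench: steel wrench 170 mm long lying on the bench to the right; a bystander. x along it

How it is judged:
On the way:
1. the free cover is found: pressed at the back, it rocks and its front edge comes up (value of joint any of cover1, cover2, cover3, cover4 above 0.15 rad), for 0.1 s.
At the end, for the whole second after the job is handed in: the free cover stands open at more than 1.70 rad (97 degrees; its stop is at 1.83) and at rest, the other three covers are shut (under 0.06 rad), and each of the seven bystanders is within 30 mm of where it began (((value of joint cover1 above 1.7 rad and velocity of joint cover1 between -0.05 and 0.05 rad/s and value of joint each of cover2, cover3, cover4 below 0.06 rad) or (value of joint cover2 above 1.7 rad and velocity of joint cover2 between -0.05 and 0.05 rad/s and value of joint each of cover1, cover3, cover4 below 0.06 rad) or (value of joint cover3 above 1.7 rad and velocity of joint cover3 between -0.05 and 0.05 rad/s and value of joint each of cover1, cover2, cover4 below 0.06 rad) or (value of joint cover4 above 1.7 rad and velocity of joint cover4 between -0.05 and 0.05 rad/s and value of joint each of cover1, cover2, cover3 below 0.06 rad)) and distance of each of knob, bracket, level, grip, jar, castor, wrench from where it was at the start of the episode below 0.03 m); the robot touches nothing.
It fails at once if a bystander is moved by more than 30 mm (distance of any of knob, bracket, level, grip, jar, castor, wrench from where it was at the start of the episode above 0.03 m).
It fails at once if a cover is taken between the fingers (the grasp point between the pads lies within the cover's thickness) ((z of the grasp point in the frame of front1 between -0.009 and 0 m and x of the grasp point in the frame of front1 between 0 and 0.15 m and y of the grasp point in the frame of front1 between -0.044 and 0.044 m) or (z of the grasp point in the frame of front2 between -0.009 and 0 m and x of the grasp point in the frame of front2 between 0 and 0.15 m and y of the grasp point in the frame of front2 between -0.044 and 0.044 m) or (z of the grasp point in the frame of front3 between -0.009 and 0 m and x of the grasp point in the frame of front3 between 0 and 0.15 m and y of the grasp point in the frame of front3 between -0.044 and 0.044 m) or (z of the grasp point in the frame of front4 between -0.009 and 0 m and x of the grasp point in the frame of front4 between 0 and 0.15 m and y of the grasp point in the frame of front4 between -0.044 and 0.044 m)).
It fails at once if the duct or a cover is leaned on with more than 100 N (contact force between any of the fingers, the arm and duct above 100 N).
It also fails if it takes over 50 s, if anything falls off the work surface, if the arm or the gripper's body presses on something with over 40 N, if the wrist force passes 120 N, or if a joint passes its speed limit or range.

ROBOT

A 7-joint arm with a two-finger parallel gripper is mounted at the origin on the work surface. World frame = base frame: x ahead of the robot, y to its left, z up, the work surface at z = 0. Lengths are in m, angles in rad, forces in N, time in s.
With the tool pointing down it reaches from about 0.35 to 0.9 m from the base axis. Payload 19.9 kg.
Tool frame: the origin (TCP) lies between the finger pads; the fingertips stand 19 mm ahead of it and the grasp point (between the pads) is the TCP; z points along the fingers, y is the direction in which the jaws open and shut (so a half turn about z gives the same grasp; the last joint's range is limited). The gripper opens to 94 mm and grips with 3 to 60 N. Pads are 16 mm wide; open, the fingers measure 119 mm over their backs; the gripper's body (75 mm by 177 mm) begins 78 mm behind the grasp point.
Start: joints at [-1.383, 0.417, -0.01, 1.614, 0.005, 1.111, -0.053], TCP at [0.142, 0.609, 0.224] pointing down, gripper open.
Joint ranges: [-2.81, 2.81], [-0.39, 2.02], [-1.27, 1.25], [0.06, 2.57], [-1.19, 4.33], [0.19, 2], [-2.82, 2.82]. Speed limits (rad/s): [1.89, 1.89, 2.39, 2.39, 3.01, 3.01, 3.01].

INTERFACE

Orientations are given as a 3x3 rotation matrix whose columns are the frame's x, y, z axes.
In Python, from rig import robot gives the robot as it stands. Calls block until the motion is done:
- robot.move_ptp(position, orientation): joint-space move of the TCP to a pose.
- robot.move_linear(position, velocity=0.15, frame=None, threshold=None): straight line of the TCP; frame=None keeps the orientation; velocity is the mean speed in m/s. With threshold (N) it stops when the force on the tool has changed by that much, and returns True; else False.
- robot.goto_joints(angles): joint-space move.
- robot.gripper_to(opening): finger opening in m; the grip force is fixed at half the most; returns when the fingers have stopped.
- robot.pause(seconds).
- robot.ik(position, orientation): joint angles nearest the present ones, or None.
- robot.get_state(): the state.
- robot.grab_frame(name): name is "scene" or "top" or "wrist"; returns the picture (384x512x3 uint8, red, green, blue); there is no depth.
- robot.camera_info(name): a dict with "fx", "fy", "cx", "cy" (pixels), "rvec" (rotation vector, rad) and "tvec" (3), from world to camera coordinates, as OpenCV has them. Camera axes: x right, y down, z forward; pixel columns grow to the right and rows downward; lengths in m; the calibration is good to about 2 mm. A picture is of the moment at which its call begins: read the wrist's pose just before it. camera_info takes no time and is no camera call; for the wrist camera it gives the pose at the moment of the call.
A pose or a line that the arm cannot do raises robot.PlanningError and nothing moves.
- robot.sign_off(): hands the job in, once; it reports no verdict.
The state is a dict: "time": time; "qpos": joint angles; "joint_vel": joint speeds; "effort": joint torques, N m; "ee_pos": TCP position; "tool_rot": TCP orientation; "force": force on the tool from outside, world axes, zero at the start; "moment": the same for the moment, N m; "opening": finger opening in m.
Only numpy, scipy, OpenCV 4.12 (cv2) and the standard library are available. Lean on these libraries where they do the work, as an engineer would, in place of code of your own. Each camera call takes 0.05 s, during which the arm holds its last target.

## Working session

There is one attempt and no reset: what is moved stays moved. The work goes in short steps, each a Python script; the robot and the scene stay as the last script left them, time stands still between calls to the robot, and variables do not carry over. Pictures are saved under pics/ and viewed, and the job is handed in when it is done.

```bash
ls; mkdir -p pics; python3 - <<'E'
from rig import robot
import cv2
for n in("scene","top"):
    im=robot.grab_frame(n); cv2.imwrite(f"pics/{n}0.png",im[:,:,::-1]); print(n,robot.camera_info(n))
s=robot.get_state(); print(s["time"],s["force"],s["opening"],s["tool_rot"])
E
```

```text
pics
scene {'fx': 448.6043991442978, 'fy': 448.6043991442978, 'cx': 255.7192403477153, 'cy': 188.79307814878942, 'rvec': array([ 0.93160567,  2.55165013, -0.98868264]), 'tvec': array([ 0.44819601, -0.2259193 ,  1.53502499])}
top {'fx': 466.6852861760843, 'fy': 466.6852861760843, 'cx': 257.04032702616456, 'cy': 191.95096947949793, 'rvec': array([ 2.22023224, -2.16223613,  0.09362865]), 'tvec': array([-0.02907852,  0.56030258,  1.31398538])}
0.1 [ 0.53369407 -0.41529182 -0.15081689] 0.09395995746615961 [[-9.73936474e-01  2.26820908e-01 -1.43551363e-04]
 [ 2.26820927e-01  9.73935856e-01 -1.10222907e-03]
 [-1.10198779e-04 -1.10606155e-03 -9.99999382e-01]]
```

View pics/scene0.png

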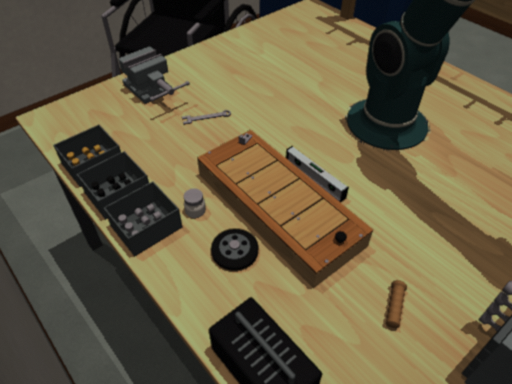

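View pics/top0.png

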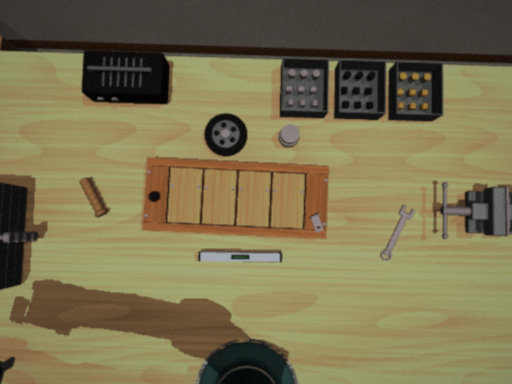

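The duct spans (143..328, 157..238) in the top view. The knob is at (154,196), the bracket at (318,222), and the level is just in front at row 257. Next I'll fit the duct pose.

```bash
cat > h.py <<'E'
import numpy as np, cv2
from rig import robot
def ray(cam,uv,z):
    c=robot.camera_info(cam); R=cv2.Rodrigues(c["rvec"])[0]; t=c["tvec"]
    uv=np.atleast_2d(uv).astype(float)
    d=np.c_[(uv[:,0]-c["cx"])/c["fx"],(uv[:,1]-c["cy"])/c["fy"],np.ones(len(uv))]@R
    o=-R.T@t
    return o+d*((z-o[2])/d[:,2])[:,None]
def proj(cam,P):
    c=robot.camera_info(cam); K=np.array([[c["fx"],0,c["cx"]],[0,c["fy"],c["cy"]],[0,0,1]])
    return cv2.projectPoints(np.atleast_2d(P).astype(float),c["rvec"],np.array(c["tvec"]),K,None)[0][:,0]
E
python3 - <<'E'
from h import *
im=cv2.imread("pics/top0.png"); hsv=cv2.cvtColor(im,cv2.COLOR_BGR2HSV)
for p in [(185,195),(220,195),(235,235),(235,163),(150,180),(316,190),(235,275)]: print(p,hsv[p[1],p[0]])
cv2.imwrite("pics/t1.png",cv2.resize(im[140:270,130:340],None,fx=3.7,fy=3.7,interpolation=cv2.INTER_CUBIC))
sc=cv2.imread("pics/scene0.png")
cv2.imwrite("pics/s1.png",cv2.resize(sc[120:290,180:390],None,fx=3.5,fy=3.5,interpolation=cv2.INTER_CUBIC))
E
```

```text
(185, 195) [ 18 129 162]
(220, 195) [ 17 131 161]
(235, 235) [ 20 109 155]
(235, 163) [ 12 164 146]
(150, 180) [ 11 163 139]
(316, 190) [ 12 165 145]
(235, 275) [ 28  88 163]
```

View pics/t1.png

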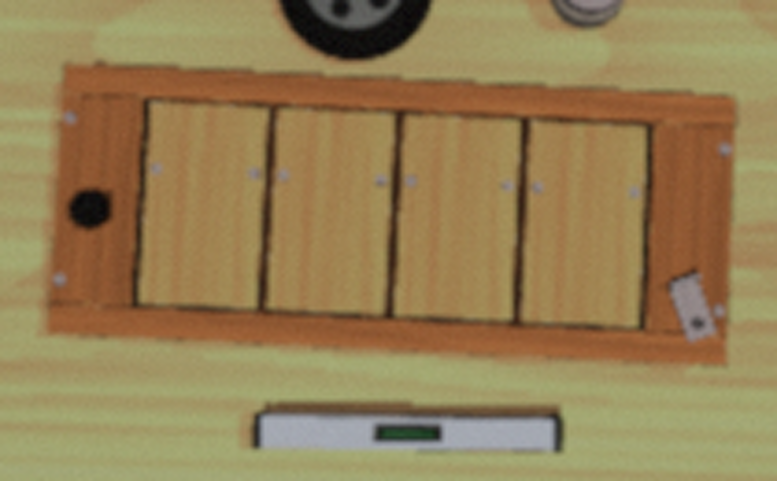

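View pics/s1.png

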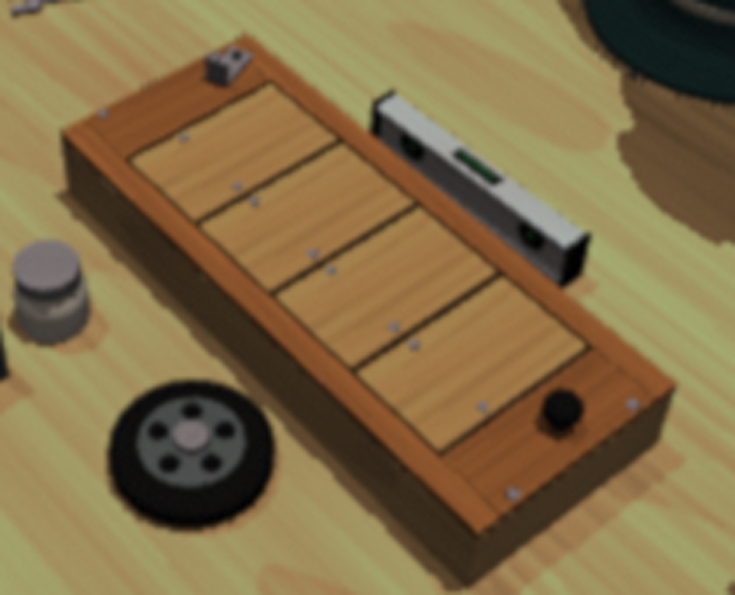

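```bash
cat > fit.py <<'E'
from h import *
def fit(L,P):
    m0=P.mean(0); l0=L.mean(0); A=L-l0;B=P-m0
    th=np.arctan2((A[:,0]*B[:,1]-A[:,1]*B[:,0]).sum(),(A*B).sum())
    R=np.array([[np.cos(th),-np.sin(th)],[np.sin(th),np.cos(th)]])
    return m0-R@l0,th,(P-m0)-(A@R.T)
cor=[(.075,.188),(.075,-.188),(-.075,-.188),(-.075,.188),(.1,.25),(.1,-.25),(-.1,-.25),(-.1,.25)]
top=np.array([(147,100),(650,124),(645,327),(138,305),(66,64),(735,97),(725,362),(48,332)])
sc=np.array([(440,452),(130,160),(270,84),(588,347),(483,531),(64,132),(246,36),(675,386)])
tu=(top+.5)/3.7-.5+[130,140]; su=(sc+.5)/3.5-.5+[180,120]
for n,u in(("top",tu),("scene",su)):
    P=ray(n,u,.075)[:,:2]; c,th,r=fit(np.array(cor),P); print(n,c,th,np.abs(r).max(), np.round(r*1000,1).tolist())
scr=(np.array([(155,168),(255,174),(283,176),(381,181),(411,181),(506,186),(536,187),(634,191)])+.5)/3.7-.5+[130,140]
R=np.array([[np.cos(th),-np.sin(th)],[np.sin(th),np.cos(th)]])
c,th,r=fit(np.array(cor),ray("top",tu,.075)[:,:2]);R=np.array([[np.cos(th),-np.sin(th)],[np.sin(th),np.cos(th)]])
print(np.round((ray("top",scr,.075)[:,:2]-c)@R,4).tolist())
E
python3 fit.py
```

```text
top [0.54076488 0.04269075] -0.019195220879250182 0.002639929174857031 [[0.6, -0.4], [0.3, 1.6], [-0.5, -0.3], [-1.2, -2.6], [-0.3, -0.9], [-1.6, 1.0], [1.5, 1.6], [1.1, -0.0]]
scene [0.54132838 0.04360488] -0.020073250976710953 0.0037883925647358846 [[-0.3, -3.4], [-1.1, 2.1], [1.0, 2.0], [0.8, -3.0], [-3.8, -0.7], [-2.6, 2.6], [2.5, 1.3], [3.4, -0.9]]
[[0.0254, 0.1788], [0.0244, 0.1048], [0.0238, 0.084], [0.0235, 0.0114], [0.0245, -0.0108], [0.024, -0.0813], [0.0243, -0.1035], [0.0247, -0.1764]]
```

```bash
cat >> h.py <<'E'
C=np.array([.541,.0431]); TH=-.0196
RD=np.array([[np.cos(TH),-np.sin(TH)],[np.sin(TH),np.cos(TH)]])
YC={1:-.141,2:-.047,3:.047,4:.141}
xd=np.r_[RD[:,0],0]; yd=np.r_[RD[:,1],0]
ROT=np.c_[-xd,yd,[0,0,-1.]]
def W(x,y,z): return np.r_[C+RD@[x,y],z]
def show(tag):
    s=robot.get_state(); p=s["ee_pos"]; l=(np.array(p[:2])-C)@RD
    print(tag,"t%.1f"%s["time"],"duct xy",np.round(l,4),"z%.4f"%p[2],"F",np.round(s["force"],1),"op%.3f"%s["opening"])
E
python3 - <<'E'
from h import *
robot.gripper_to(0.0)
robot.move_ptp(W(.060,YC[4],.14),ROT); show("above4")
for k in (4,3,2,1):
    robot.move_linear(W(.060,YC[k],.104),velocity=.1)
    hit=robot.move_linear(W(.060,YC[k],.074),velocity=.03,threshold=12)
    show(f"press{k} {hit}")
    if not hit: break
    robot.move_linear(W(.060,YC[k],.115),velocity=.1)
    if k>1: robot.move_linear(W(.060,YC[k-1],.115),velocity=.12)
E
```

```text
above4 t3.8 duct xy [0.0597 0.1421] z0.1401 F [-0.7  1.2 -0. ] op0.001
press4 True t4.8 duct xy [0.0603 0.1412] z0.0941 F [-1.9 -0.8  8.4] op0.001
press3 True t6.9 duct xy [0.0603 0.0471] z0.0941 F [-2.7  0.3 10.9] op0.000
press2 True t9.0 duct xy [ 0.0603 -0.047 ] z0.0940 F [-2.5  1.2 10.7] op0.000
press1 False t11.7 duct xy [ 0.06  -0.141] z0.0741 F [-0.2  0.1 -0.4] op0.000
```

Covers 4, 3 and 2 stopped the finger at surface height, and cover 1 gave way. I'll retract and check with the cameras.

```bash
python3 - <<'E'
from h import *
robot.move_linear(W(.060,YC[1],.20),velocity=.15)
robot.move_linear(W(-.14,YC[1],.20),velocity=.2); show("front")
a=robot.grab_frame("scene")[:,:,::-1]; b=robot.grab_frame("top")[:,:,::-1]
f=lambda i:cv2.resize(i,None,fx=3,fy=3,interpolation=cv2.INTER_CUBIC)
cv2.imwrite("pics/s2.png",np.hstack([f(a[110:290,180:310]),f(b[110:290,210:340])]))
# predicted front edge positions for angles
for d in (20,30,37,45):
    t=np.radians(d); P=[W(.025-.1*np.cos(t)+.0045*np.sin(t),YC[1]+s,.0705+.1*np.sin(t)+.0045*np.cos(t)) for s in(-.044,.044)]
    print(d,np.round((proj("scene",P)-[180,110])*3).tolist(),np.round((proj("top",P)-[210,110])*3+[390,0]).tolist())
E
```

```text
front t13.8 duct xy [-0.1392 -0.141 ] z0.2000 F [ 0.6 -0.   1.1] op0.000
20 [[226.0, 78.0], [284.0, 126.0]] [[672.0, 345.0], [573.0, 340.0]]
30 [[219.0, 69.0], [278.0, 117.0]] [[675.0, 336.0], [574.0, 331.0]]
37 [[213.0, 65.0], [273.0, 113.0]] [[676.0, 327.0], [575.0, 323.0]]
45 [[206.0, 61.0], [265.0, 109.0]] [[678.0, 316.0], [576.0, 311.0]]
```

View pics/s2.png

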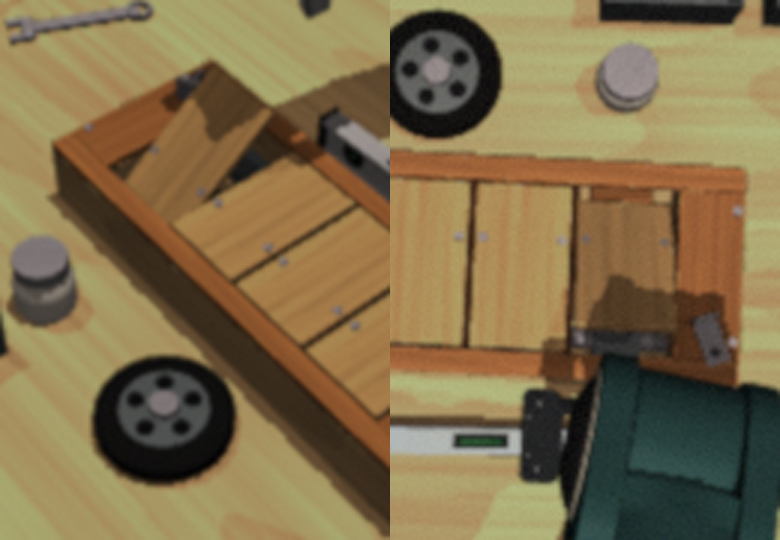

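Cover 1 is at about 37°: its front-edge corners at (213,65) and (273,113) in the left picture match the 37° prediction. Next I'll push the front edge over.

```bash
python3 - <<'E'
from h import *
Y=YC[1]
def pt(d):
    t=np.radians(d)
    if d<=90: x=.025-.1*np.cos(t)-.0045*np.sin(t)
    else: x=.025-.075*np.cos(t)-.0045*np.sin(t)
    zt=np.interp(d,[37,90,115],[.090,.135,.140])
    return W(x-.008,Y,zt+.019)
robot.move_linear(W(-.14,Y,.12),velocity=.15)
robot.move_linear(W(-.085,Y,.109),velocity=.15); show("pre")
for d in (40,50,60,70,80,90,97):
    h=robot.move_linear(pt(d),velocity=.06,threshold=25); show(f"{d} {h}")
    if h: break
else:
    h=robot.move_linear(pt(114),velocity=.03,threshold=10); show(f"end {h}")
a=robot.grab_frame("scene")[:,:,::-1]
cv2.imwrite("pics/s3.png",cv2.resize(a[60:260,170:370],None,fx=3,fy=3,interpolation=cv2.INTER_CUBIC))
E
```

```text
pre t15.1 duct xy [-0.0856 -0.1411] z0.1092 F [-0.9  0.3 -0.6] op0.000
40 True t15.5 duct xy [-0.0667 -0.141 ] z0.1112 F [-10.    0.6   7.4] op0.000
```

View pics/s3.png

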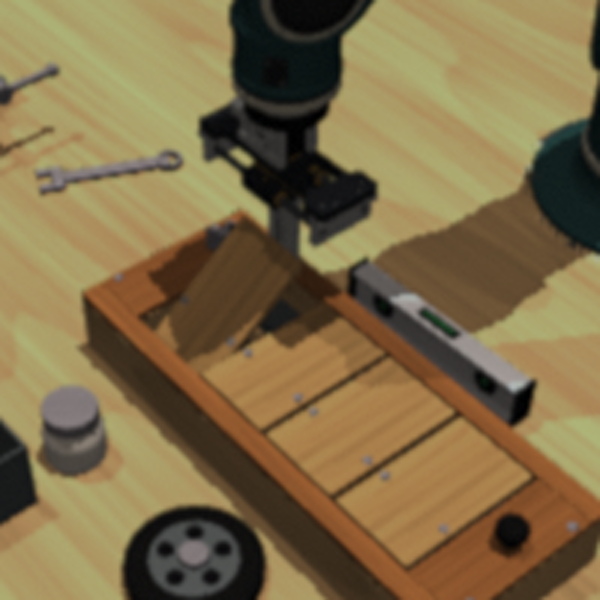

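The push built up to 25 N with force up the finger. At 37° the rising edge rubs on the finger and friction nearly jams it. I'll back off and repeat with the finger rising a little faster than the edge, so friction helps.

```bash
cat > push.py <<'E'
from h import *
Y=YC[1]
s0=np.sin(np.radians(37))
def pt(d):
    t=np.radians(d)
    if d<=90: x=.025-.1*np.cos(t)-.0045*np.sin(t)
    else: x=.025-.075*np.cos(t)-.0045*np.sin(t)
    zt=.084+.13*(np.sin(t)-s0) if d<90 else .136
    return W(x-.008,Y,zt+.019)
E
python3 - <<'E'
from push import *
robot.move_linear(W(-.075,Y,.1025),velocity=.08); show("back")
p=pt(37); robot.move_linear(p-.003*xd,velocity=.05,threshold=10); show("37")
for d in (41,46,51,57,63,70,80,90,97):
    h=robot.move_linear(pt(d),velocity=.05,threshold=25); show(f"{d} {h}")
    if h: break
else:
    h=robot.move_linear(pt(114),velocity=.03,threshold=10); show(f"end {h}")
a=robot.grab_frame("scene")[:,:,::-1]
cv2.imwrite("pics/s4.png",cv2.resize(a[60:260,170:370],None,fx=3,fy=3,interpolation=cv2.INTER_CUBIC))
E
```

```text
back t15.8 duct xy [-0.0747 -0.141 ] z0.1026 F [0.5 0.3 0.4] op0.000
37 t16.1 duct xy [-0.0689 -0.1411] z0.1030 F [-5.8  0.9  4.2] op0.001
41 True t16.4 duct xy [-0.0636 -0.141 ] z0.1103 F [-7.1  0.5  6.1] op0.000
```

View pics/s4.png

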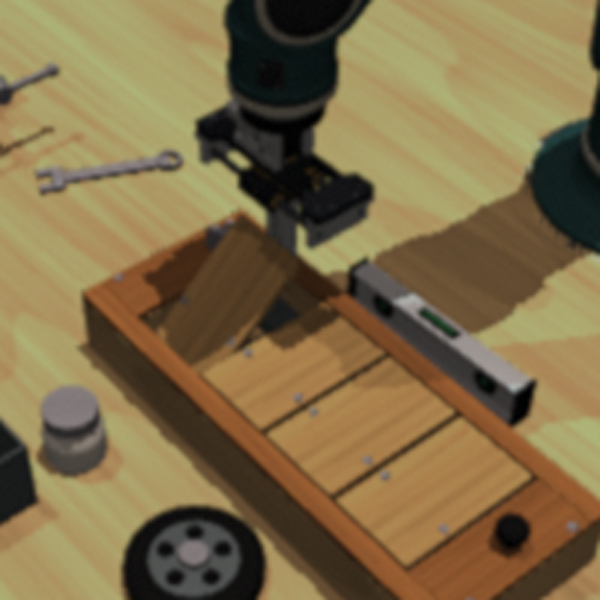

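```bash
cat > push.py <<'E'
from h import *
Y=YC[1]; PHI=np.radians(40)
zz=np.array([0,0,1.])
A=np.sin(PHI)*xd-np.cos(PHI)*zz; N=np.cos(PHI)*xd+np.sin(PHI)*zz
RT=np.c_[-N,yd,A]
PV=W(.025,Y,.0705); S=.03; HW=.009
def pt(d,gap=0.):
    t=np.radians(d); u=-np.cos(t)*xd+np.sin(t)*zz; zc=np.sin(t)*xd+np.cos(t)*zz
    base=PV-.0045*zc-gap*zc
    if d<=50: return base+.1*u+(S-.019)*A-HW*N
    return base+(.1-S)*u-.019*A-HW*N
E
python3 - <<'E'
from push import *
for d in (37,50,51,70,90,110):
    q=robot.ik(pt(d),RT); print(d,np.round((pt(d)[:2]-C)@RD,3),round(pt(d)[2],3),None if q is None else np.round(q,2))
print(robot.ik(W(-.14,Y,.17),RT), robot.get_state()["qpos"])
E
```

```text
37 [-0.057 -0.141] 0.113 [ 1.2   0.36 -1.06  2.49  2.57  0.28 -0.7 ]
50 [-0.043 -0.141] 0.13 [ 1.18  0.32 -1.05  2.45  2.51  0.21 -0.67]
51 [-0.042 -0.141] 0.131 [ 1.18  0.31 -1.05  2.45  2.5   0.21 -0.67]
70 [-0.022 -0.141] 0.144 [ 0.04  0.16  0.17  2.43  3.93  0.2  -2.22]
90 [ 0.001 -0.141] 0.149 [ 1.14  0.34 -1.05  2.35  2.07  0.19 -0.24]
110 [ 0.026 -0.141] 0.147 [ 1.12  0.41 -1.06  2.3   1.94  0.24 -0.09]
None [-0.17834558  0.34598172  0.37255522  2.05884828 -0.1769199   0.7788117
  1.85260809]
```

```bash
cat > chk.py <<'E'
import sys,re
import numpy as np
src=open("push.py").read()
for phi in (20,25,30):
    g={}; exec(src.replace("np.radians(40)",f"np.radians({phi})").replace("d<=50",f"d<={90-phi}"),g)
    rb=g["robot"]; print("phi",phi)
    for P in [g["W"](-.12,g["Y"],.14)]+[g["pt"](d) for d in(37,50,64,80,112)]:
        q=rb.ik(P,g["RT"]); print(np.round((P[:2]-g["C"])@g["RD"],3),round(P[2],3),None if q is None else np.round(q,2))
E
python3 chk.py
```

```text
phi 20
[-0.12  -0.141] 0.14 [-0.19  0.02  0.39  2.41 -0.19  0.38  1.92]
[-0.062 -0.141] 0.114 [-0.1   0.19  0.29  2.31 -0.35  0.32  2.05]
[-0.047 -0.141] 0.131 [-0.13  0.18  0.32  2.27 -0.31  0.37  1.99]
[-0.028 -0.141] 0.145 [-0.15  0.19  0.34  2.21 -0.28  0.42  1.96]
[-0.007 -0.141] 0.153 [-0.15  0.21  0.34  2.16 -0.27  0.45  1.94]
[ 0.032 -0.141] 0.152 [-0.14  0.28  0.32  2.08 -0.3   0.47  1.95]
phi 25
[-0.12  -0.141] 0.14 [-0.2  -0.    0.42  2.47 -0.32  0.26  2.05]
[-0.061 -0.141] 0.113 [-0.    0.17  0.2   2.36 -0.53  0.2   2.24]
[-0.046 -0.141] 0.13 [-0.07  0.16  0.27  2.32 -0.45  0.26  2.14]
[-0.026 -0.141] 0.145 [-0.11  0.16  0.3   2.27 -0.39  0.3   2.07]
[-0.008 -0.141] 0.152 [-0.12  0.18  0.3   2.23 -0.37  0.33  2.05]
[ 0.031 -0.141] 0.151 [-0.1   0.25  0.27  2.14 -0.38  0.35  2.04]
phi 30
[-0.12  -0.141] 0.14 None
[-0.06  -0.141] 0.113 [ 1.19  0.33 -1.09  2.39  1.29  0.21  0.53]
[-0.045 -0.141] 0.13 [-0.28  0.16  0.5   2.39 -1.06  0.19  2.75]
[-0.027 -0.141] 0.143 [-0.15  0.15  0.35  2.34 -0.76  0.2   2.45]
[-0.009 -0.141] 0.151 [-0.03  0.16  0.22  2.29 -0.58  0.21  2.26]
[ 0.03  -0.141] 0.149 [-0.    0.23  0.18  2.21 -0.53  0.22  2.2 ]
```

```bash
sed -i 's/np.radians(40)/np.radians(20)/; s/d<=50/d<=70/; s/^    t=np.radians(d);/    S=np.interp(d,[33,70],[.038,.026]); t=np.radians(d);/' push.py
python3 - <<'E'
from push import *
robot.move_linear(W(-.085,Y,.112),velocity=.08)
robot.move_linear(W(-.115,Y,.14),velocity=.12)
robot.move_ptp(W(-.115,Y,.14),RT); show("tilt")
robot.move_linear(pt(33)-.012*xd,velocity=.1,threshold=15); show("pre")
for d in (36,40,45,50,55,60,65,70,80,90,97):
    h=robot.move_linear(pt(d),velocity=.06,threshold=30); show(f"{d} {h}")
    if h: break
else:
    h=robot.move_linear(pt(114),velocity=.03,threshold=10); show(f"end {h}")
a=robot.grab_frame("scene")[:,:,::-1]
cv2.imwrite("pics/s5.png",cv2.resize(a[60:260,170:370],None,fx=3,fy=3,interpolation=cv2.INTER_CUBIC))
E
```

```text
tilt t17.8 duct xy [-0.1147 -0.141 ] z0.1400 F [ 0.8 -0.1  0.1] op0.001
pre t18.5 duct xy [-0.0753 -0.1411] z0.1002 F [-0.6 -1.   0.4] op0.001
36 False t18.9 duct xy [-0.0605 -0.1408] z0.1059 F [ 0.6  0.1 -0.6] op0.001
40 False t19.2 duct xy [-0.0571 -0.1409] z0.1127 F [-0.3 -0.3  0.6] op0.001
45 False t19.5 duct xy [-0.052  -0.1409] z0.1209 F [-0.4 -0.1 -0.6] op0.000
50 False t19.9 duct xy [-0.0462 -0.141 ] z0.1288 F [ 0.2  0.6 -1. ] op0.000
55 False t20.2 duct xy [-0.04  -0.141] z0.1359 F [-0.4  0.2  0.4] op0.000
60 False t20.5 duct xy [-0.0335 -0.141 ] z0.1424 F [ 0.4 -0.1  0.5] op0.001
65 False t20.8 duct xy [-0.0264 -0.141 ] z0.1483 F [-0.7  0.3  0.6] op0.001
70 False t21.1 duct xy [-0.0191 -0.141 ] z0.1535 F [ 0.1  0.5 -0.8] op0.001
80 False t21.4 duct xy [-0.0069 -0.141 ] z0.1574 F [-0.2  0.1 -0.3] op0.000
90 False t21.8 duct xy [ 0.0059 -0.141 ] z0.1592 F [-0.  -0.5  0. ] op0.001
97 False t22.1 duct xy [ 0.0149 -0.141 ] z0.1592 F [ 0.1 -0.   0.1] op0.000
end True t22.6 duct xy [ 0.024  -0.1411] z0.1569 F [-9.1  1.1 10.5] op0.000
```

View pics/s5.png

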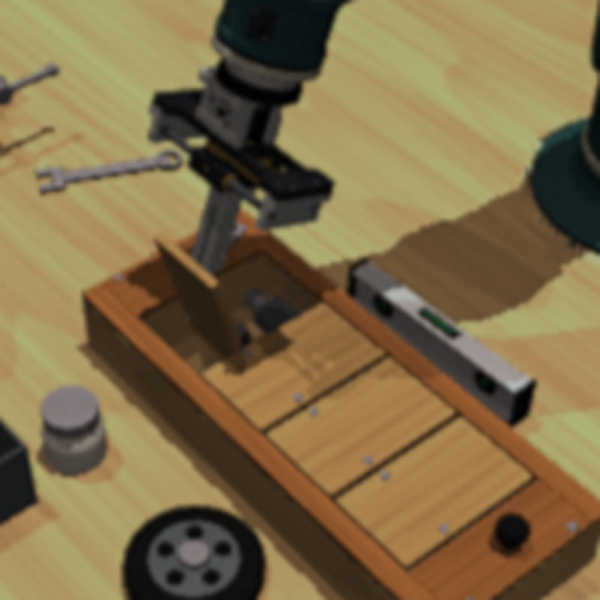

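The cover has gone past upright and met a firm stop at about 104° in my path. I'll back the hand off and measure the angle.

```bash
python3 - <<'E'
from push import *
robot.move_linear(W(-.06,Y,.18),velocity=.12)
robot.move_linear(W(-.10,Y+.1,.26),velocity=.2); show("clear")
a=robot.grab_frame("scene")[:,:,::-1].copy(); b=robot.grab_frame("top")[:,:,::-1].copy()
f=lambda i:cv2.resize(i,None,fx=5,fy=5,interpolation=cv2.INTER_CUBIC)
cv2.imwrite("pics/s6.png",np.hstack([f(a[120:220,190:270]),f(b[140:240,260:335])]))
for d in (90,97,100,105):
    t=np.radians(d); P=[W(.025-.1*np.cos(t)+.0045*np.sin(t),Y+s,.0705+.1*np.sin(t)+.0045*np.cos(t)) for s in(-.044,.044)]
    print(d,np.round((proj("scene",P)-[190,120])*5).tolist(),np.round((proj("top",P)-[260,140])*5+[400,0]).tolist())
cv2.imwrite("pics/s7.png",np.hstack([a[60:320,100:480],b[40:300,60:440]]))
E
```

```text
clear t24.3 duct xy [-0.0999 -0.0416] z0.2593 F [-0.2 -0.4 -0.1] op0.000
90 [[190.0, 68.0], [289.0, 152.0]] [[642.0, 234.0], [469.0, 226.0]]
97 [[172.0, 79.0], [271.0, 164.0]] [[642.0, 210.0], [470.0, 202.0]]
100 [[164.0, 84.0], [263.0, 170.0]] [[643.0, 200.0], [470.0, 192.0]]
105 [[152.0, 94.0], [251.0, 180.0]] [[643.0, 184.0], [471.0, 176.0]]
```

View pics/s6.png

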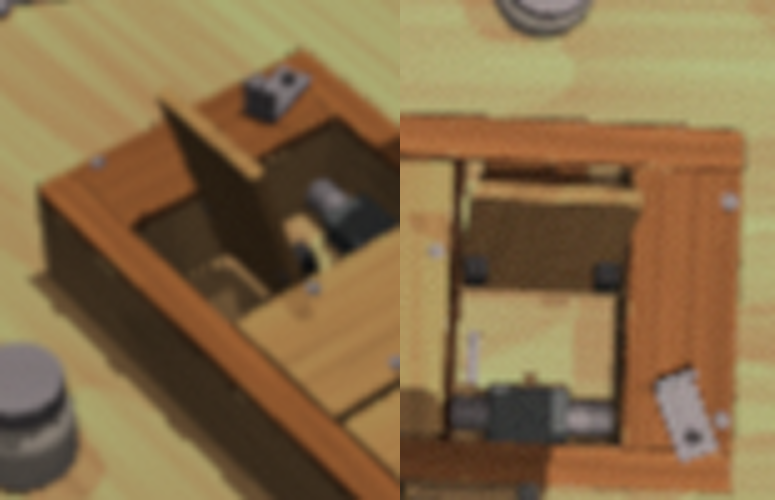

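View pics/s7.png

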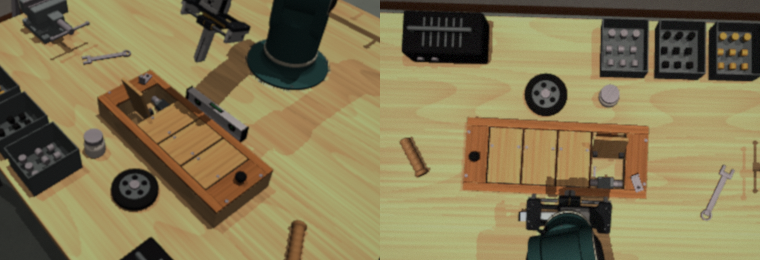

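The hatch's top-face corners are at (160,97) and (250,178) in the scene crop. The 105° prediction is (152,94) and (251,180), so it stands at about 103–105°. The other covers are flush, the bystanders look in place, and the hand is clear.

```bash
python3 - <<'E'
from h import *
robot.sign_off(); show("done")
E
```

```text
the job is handed in; nothing more can be done
the job is handed in; nothing more can be done
```

The free hatch is cover 1. I pushed it back against its stop, left it open with the hand clear, and handed the job in at about 24 s.

- **Finding it:** Covers 4, 3 and 2 stopped the closed fingertips at surface height with about 10 N. Cover 1 gave way and rocked to about 37°.
- **Pushing it over:** The first two pushes with the tool upright nearly jammed on edge friction, and the 25 N threshold stopped them. Tilting the tool 20° so the fingertips went under the raised edge opened the hatch with almost no force. It then met a firm 10 N stop.
- **Last checks:** After the hand was clear, both cameras put the hatch at about 103–105° (97° needed). The other three covers looked flush. By eye, all the bystanders were where they started. In the last top view the gripper hid the level, so I checked it only in the scene view.

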